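# Set the extraction damper and take out the red-capped spray can

## Task

Get ready to spot-prime the drawer front. First swing the extraction damper's lever until it lines up with the green pointer on its plate; then lift the spray can with the red cap out of its compartment in the tilted carton and set it down gently, not dropped, so that it stands upright in the steel tray. Leave the other cans in their compartments, and do not knock over or shove the filler jar.

Things in the scene. Friction and masses are not known exactly. Their poses are not given: they have to be found in the camera images.
- carton: Open cardboard carton with 2 rows of 3 compartments, fixed on a wedge stand. Origin on the table under the stand; z vertical, y along the carton's long side, x from the low to the high row. The frame is level but the carton is tilted 0.42 rad about y, its mouth leaning to -x (to the robot): the compartments run along (-0.408, 0, 0.913) of this frame. Underside's middle 32 mm above the origin
- carton_mouth (a point): Middle of the carton's mouth, level with the rims. Along its tilted axes the carton is 124 mm deep, 316 mm long (y), 130 mm tall; walls, floor and dividers 4 mm thick, dividers as tall as the walls. Compartments 56 mm wide, 100 mm long (y), pitch 104 mm along y. Cans stand along them, leaning on the -x wall, 29 mm or more free either side along y, 19 mm poking out. Axes as carton
- can_red_center (a point): Spray can with a red cap, to be taken: cylinder 36 mm in diameter, 145 mm tall with its cap (same diameter), 110 to 225 g. Point on its axis half-way up, 72.5 mm above its foot; z along its axis to the cap. In any compartment of the higher (+x) row. Grip it anywhere, e.g. 45 mm from this point towards the cap, fingers closing along the carton's y
- can_white_center (a point): Spray can with a white cap, same size, in the carton's higher row; to be left in its compartment. Point on its axis, half-way up
- can_blue_center (a point): Spray can with a blue cap, same size, in the carton's higher row; to be left in its compartment. Point on its axis, half-way up
- can_yellow_center (a point): Spray can with a yellow cap, same size, in the carton's lower row; to be left in its compartment. Point on its axis, half-way up
- can_black_center (a point): Spray can with a black cap, same size, in the carton's lower row; to be left in its compartment. Point on its axis, half-way up
- tray: Shallow square steel tray fixed on the table, 130 x 130 mm, rim 12 mm high and 3 mm thick, floor 3 mm thick. Origin: centre of its underside, on the table; x and y along its sides, z up
- lever (a joint): Angle of the damper lever, rad, 0 to 1.5, growing anticlockwise seen from above. It turns about a vertical pivot, stays where it is left and needs about 1.5 N at the knob
- lever_knob (a point): Middle of the upright black knob (22 mm in diameter, 48 mm tall, free on all sides above the flat lever arm, whose top is 16 mm below this point) at the end of the steel lever, 100 mm from the pivot. Its -x axis points from the pivot to the knob along the lever
- lever_pivot (a point): Point on the lever's vertical pivot axis, at the height of the knob's middle (95 mm above the table)
- pointer: Green pointer, 4 mm thick, fixed on the damper's plate below the lever. Origin on the pivot axis, 59 mm above the table; its -x axis points from the pivot along the pointer, seen 70 to 132 mm from the pivot. The lever lines up when its knob stands over the pointer, 100 mm from the pivot in this direction
- filler_jar: Low round jar with a white lid, 72 mm in diameter, 70 mm tall, near the robot on the right; leave alone. Origin: centre of its underside
Mind the look-alikes: they are no part of the job. What is shaped like the part that bears can_red_center but turquoise is not meant.

How it is judged:
By the outcome, as a careful person would: the job done as asked, in the order asked, and still so for the second after the job is handed in, with the robot touching nothing.
It also fails if it takes over 67 s, if anything falls off the work surface, if the arm or the gripper's body presses on something with over 40 N, if the wrist force passes 120 N, or if a joint passes its speed limit or range.

## Robot

A 7-joint arm with a two-finger parallel gripper is mounted at the origin on the work surface. World frame = base frame: x ahead of the robot, y to its left, z up, the work surface at z = 0. Lengths are in mm, angles in rad, forces in N, time in s.
With the tool pointing down it reaches from about 350 to 900 mm from the base axis. Payload 8.1 kg.
Tool frame: the origin (TCP) lies at the very end of the fingers, on their centre line; the grasp point (between the pads) lies 19 mm behind it; z points along the fingers, x is the direction in which the jaws open and shut, and the axes are right-handed (so a half turn about z gives the same grasp; the last joint's range is limited). The gripper opens to 92 mm and grips with 3 to 60 N. Pads are 19 mm wide; open, the fingers measure 130 mm over their backs; the gripper's body (75 mm by 190 mm) begins 47 mm behind the grasp point.
Start: joints at [1.058, 0.434, 0.025, 1.573, -0.012, 1.134, -0.075], TCP at [248.995, -573.274, 226.742] pointing down, gripper open.
Joint ranges: [-2.62, 2.62], [-0.44, 2.09], [-1.27, 1.32], [0.08, 2.57], [-1.32, 4.46], [0.12, 2], [-2.74, 2.74]. Speed limits (rad/s): [2.22, 2.22, 3.01, 3.01, 3.14, 3.14, 3.14].

## Interface

Orientations are given as a unit quaternion [x, y, z, w].
In Python, from rig import read_state, camera, camera_params, hand_in gives the robot as it stands.
- The arm moves only by the shell command python3 -m creep 'ROWS' [OPENING] [FORCE]. ROWS is JSON, a list of rows, each a list of 4 numbers: the shift along the world's x, y, z in cm, then the turn about the world's z in degrees. In form: [[x, y, z, spin], ...]. A call has 1 to 20 rows; each row shifts and turns the commanded pose from where the row before left it; what a row does not reach is not made up. A row lasts 1/10 s, in which the tool goes at most 50 mm and 8.59 degrees, less where a joint would pass 70% of its speed; a pose out of reach is approached as far as the arm can. A call with a gripper value outside its range is refused whole. OPENING is the closure in counts, from 0 (fully open) to 255 (shut), set as the call begins (- or left out, the last holds). The fingers move at their own pace and stop on an object; FORCE is the grip in N (left out, the last holds). Time passes only in rows, so rows that do not move let the fingers close. It gives the time, the measured TCP pose, the force and the opening at its end, in the units of the state.
- read_state(): the state, without advancing time (a new reading comes with each control period).
- camera(name): name is "scene" or "top"; returns the picture (400x640x3 uint8, red, green, blue); there is no depth.
- camera_params(name): a dict with "fx", "fy", "cx", "cy" (pixels), "R" (3x3) and "t" (3): a world point X has camera coordinates R X + t. Camera axes: x right, y down, z forward; pixel columns grow to the right and rows downward; lengths in mm; the calibration is good to about 2 mm. A picture is of the moment at which its call begins. camera_params takes no time and is no camera call.
- hand_in(): hands the job in, once; it reports no verdict.
The state is a dict: "clock": time; "q": joint angles; "qd": joint speeds; "tau": joint torques, N m; "ee_pos": TCP position; "tool_rot": TCP orientation; "contact_force": force on the tool from outside, world axes, zero at the start; "wrist_torque": the same for the moment, N m; "opening": opening from 0.0 (shut) to 1.0 (fully open).
Only numpy, scipy, OpenCV 4.12 (cv2) and the standard library are available. Lean on these libraries where they do the work, as an engineer would, in place of code of your own. Each camera call takes 0.05 s, during which the arm holds its last target.

## Working session

There is one attempt and no reset: what is moved stays moved. The work goes in short steps, Python scripts to look and compute and a shell command to move; the robot and the scene stay as the last step left them, time stands still between calls to the robot, and variables do not carry over. Pictures are saved under pics/ and viewed, and the job is handed in when it is done.

```bash
mkdir -p pics; ls
python3 - <<'E'
from rig import *
import cv2
s=read_state(); print(s)
for n in("scene","top"):
    im=camera(n); cv2.imwrite(f"pics/{n}0.png",im[:,:,::-1]); print(camera_params(n))
E
```

```text
pics
{'clock': 0.0, 'q': array([ 1.0583915 ,  0.43522625,  0.02496569,  1.57411844, -0.01160489,
        1.13404325, -0.07508072]), 'qd': array([ 0.00053279,  0.00080455, -0.00192269, -0.00127954, -0.00142848,
        0.00179615,  0.00088354]), 'tau': array([-3.44534385e-05, -6.67844796e+01,  9.84750912e-01, -3.14457464e+01,
       -6.04730565e-02,  4.31915629e-02,  1.73208823e-04]), 'ee_pos': array([ 248.75360399, -572.77365538,  225.93463442]), 'tool_rot': array([ 8.36177905e-01, -5.48457683e-01, -7.26190915e-04, -3.91781884e-04]), 'contact_force': array([-0.05923019, -0.16308605, -0.51919856]), 'wrist_torque': array([ 0.02715674, -0.03888176, -0.02517515]), 'opening': 1.0025447199314457}
{'fx': 365.824124952525, 'fy': 365.824124952525, 'cx': 320.5783590098909, 'cy': 192.95092045716729, 'R': array([[-0.72158617,  0.69218807,  0.0137507 ],
       [ 0.576124  ,  0.61136981, -0.54250169],
       [-0.38391996, -0.38353961, -0.83994216]]), 't': array([ 456.257994  , -270.00178046, 1177.78773602])}
{'fx': 374.02507445582734, 'fy': 374.02507445582734, 'cx': 320.17153481719356, 'cy': 200.87966748780562, 'R': array([[ 0.01580764, -0.99974543, -0.01609964],
       [-0.99562008, -0.01425446, -0.0923984 ],
       [ 0.09214539,  0.01748973, -0.99559195]]), 't': array([-28.4192893 , 584.40828495, 976.93324848])}
```

View pics/scene0.png

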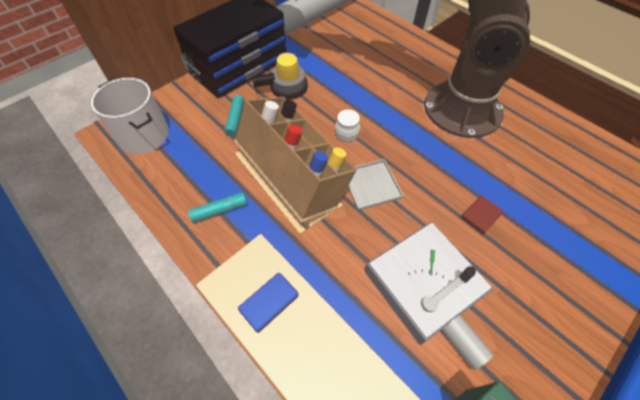

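View pics/top0.png

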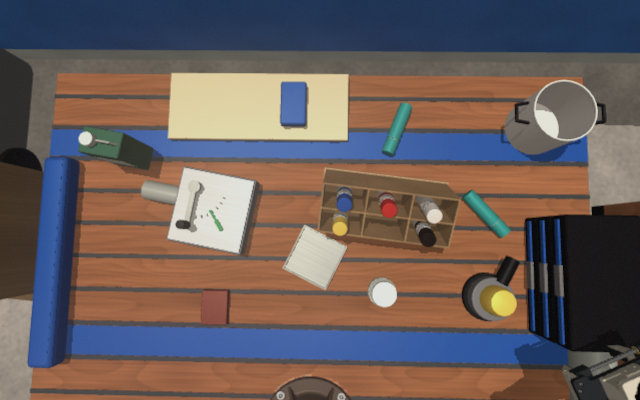

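Run:
```python
import cv2,numpy as np
t=cv2.imread("pics/top0.png"); s=cv2.imread("pics/scene0.png")
def c(im,x0,y0,x1,y1,k): return cv2.resize(im[y0:y1,x0:x1],None,fx=k,fy=k,interpolation=cv2.INTER_CUBIC)
a=c(t,140,150,270,262,5); cv2.imwrite("pics/t_lever.png",a)
cv2.imwrite("pics/t_carton.png",c(t,275,155,475,300,4))
cv2.imwrite("pics/s_carton.png",c(s,215,60,415,210,4))
cv2.imwrite("pics/s_lever.png",c(s,360,215,500,345,4))
```

```text
(no output)
```

View pics/t_lever.png

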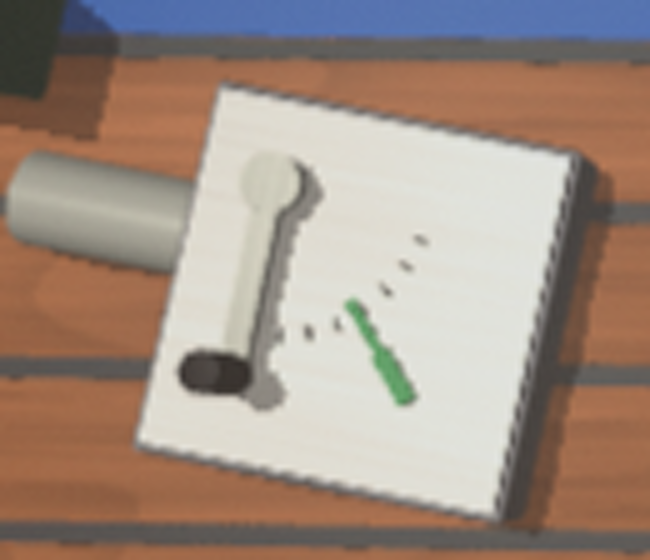

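View pics/t_carton.png

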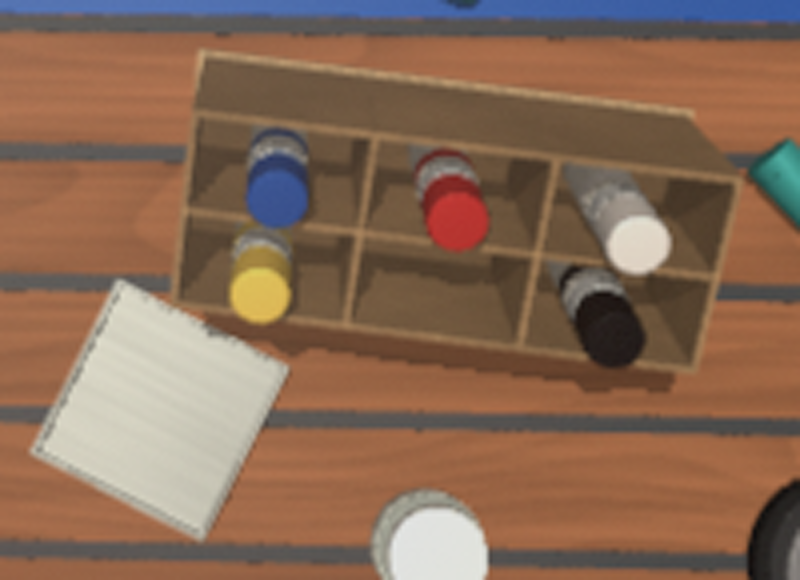

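View pics/s_carton.png

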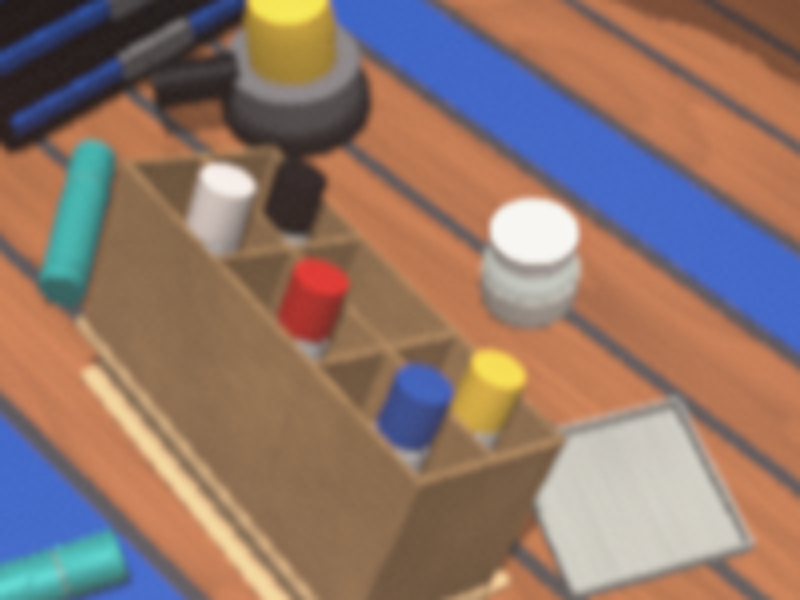

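View pics/s_lever.png

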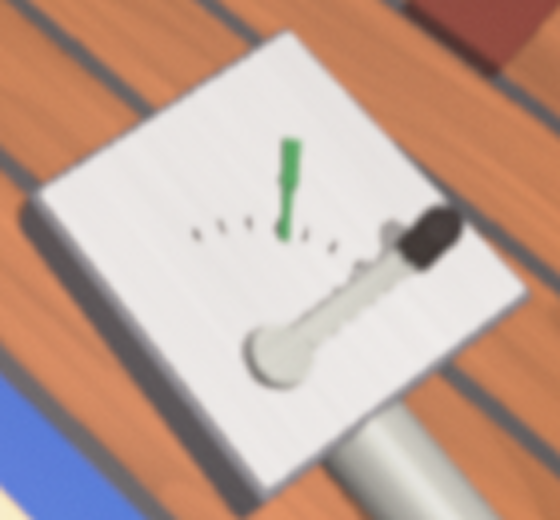

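```bash
cat > h.py <<'E'
import numpy as np,cv2
from rig import *
P={n:camera_params(n) for n in("scene","top")}
def proj(n,X):
    p=P[n];c=np.array(p["R"])@np.array(X,float)+p["t"];return np.array([p["fx"]*c[0]/c[2]+p["cx"],p["fy"]*c[1]/c[2]+p["cy"]])
def ray(n,uv):
    p=P[n];R=np.array(p["R"]);d=R.T@np.array([(uv[0]-p["cx"])/p["fx"],(uv[1]-p["cy"])/p["fy"],1]);return -R.T@p["t"],d/np.linalg.norm(d)
def onz(n,uv,z):
    o,d=ray(n,uv);return o+d*(z-o[2])/d[2]
def tri(a,b):
    o1,d1=ray("top",a);o2,d2=ray("scene",b)
    A=np.stack([d1,-d2],1);s=np.linalg.lstsq(A,o2-o1,rcond=None)[0]
    p,q=o1+s[0]*d1,o2+s[1]*d2;return (p+q)/2,np.linalg.norm(p-q)
E
python3 - <<'E'
from h import *
np.set_printoptions(precision=1,suppress=True)
t=lambda x,y:((x+.5)/4-.5+275,(y+.5)/4-.5+155); s=lambda x,y:((x+.5)/4-.5+215,(y+.5)/4-.5+60)
C={}
for k,a,b in [("H+",(195,115),(415,483)),("H-",(742,180),(133,163)),("L+",(177,303),(560,440)),("L-",(695,370),(277,150))]:
    C[k],e=tri(t(*a),s(*b)); print(k,C[k],round(e,1))
d=lambda a,b:np.linalg.norm(C[a]-C[b])
print("len",d("H+","H-"),d("L+","L-"),"dep",d("H+","L+"),d("H-","L-"),"mid",sum(C.values())/4)
v=C["H+"]-C["H-"]+C["L+"]-C["L-"];print("yaw",np.arctan2(-v[0],v[1]),v/np.linalg.norm(v))
w=C["H+"]+C["H-"]-C["L+"]-C["L-"];print("tiltdir",w/np.linalg.norm(w))
# red cap, bright top
for n in("top","scene"):
    im=cv2.imread(f"pics/{n}0.png");hsv=cv2.cvtColor(im,cv2.COLOR_BGR2HSV)
    m=((hsv[...,0]<5)|(hsv[...,0]>174))&(hsv[...,1]>180)&(hsv[...,2]>100)
    m[:, :240]=0; m[:,480:]=0
    nn,l,st,ce=cv2.connectedComponentsWithStats(m.astype(np.uint8))
    for i in range(1,nn):
        if st[i,4]>30:
            print(n,st[i],ce[i]); x,y,w_,h_=st[i,:4]; print(im[y:y+h_,x:x+w_,2])
    g=cv2.inRange(hsv,(45,80,40),(75,255,255))
    ys,xs=np.nonzero(g); 
    nn,l,st,ce=cv2.connectedComponentsWithStats(g)
    for i in range(1,nn):
        if st[i,4]>15: print("green",n,st[i],ce[i])
for n,(x,y),z in [("top",(272,182),79),("top",(272,182),95)]:
    print("pivot",onz(n,((x+.5)/5-.5+140,(y+.5)/5-.5+150),z))
sl=lambda x,y:((x+.5)/4-.5+360,(y+.5)/4-.5+215)
tl=lambda x,y:((x+.5)/5-.5+140,(y+.5)/5-.5+150)
print("pivot tri",tri(tl(271,181),sl(279,354)))
print("knobtop tri",tri(tl(203,371),sl(443,220)))
print("knobtop z119",onz("top",tl(203,371),119),onz("scene",sl(443,220),119))
E
```

```text
H+ [612.7 -29.6 170.7] 1.8
H- [ 576.  -337.5  174.1] 7.6
L+ [503.8 -18.4 121.5] 2.3
L- [ 467.7 -325.9  124.8] 5.9
len 310.1073329008759 309.6334279899994 dep 119.98607267496232 119.55941867537106 mid [ 540.  -177.8  147.8]
yaw -0.11786603819328023 [ 0.1  1.  -0. ]
tiltdir [ 0.9 -0.1  0.4]
top [382 199  15  18 187] [388.8 208.8]
[[129 144 146 142 133 128 129 128 135 142 131 118 114 102 103]
 [137 132 124 128 131 131 129 129 126 124 122 116 115  88  89]
 [127 122 126 129 130 131 132 131 128 125 120 115 104  82  81]
 [117 122 128 128 131 132 131 129 127 124 120 115 103  85  83]
 [117 122 127 130 143 167 170 169 172 167 137 118 106  89  81]
 [116 123 139 166 179 192 188 187 189 187 173 159 132  98  99]
 [116 133 170 189 191 192 188 188 187 187 187 184 167 132 106]
 [122 159 188 189 188 187 187 186 186 186 185 186 184 165 128]
 [137 180 188 188 187 187 186 186 186 186 185 184 185 177 144]
 [150 187 186 186 186 185 186 186 184 185 185 184 184 182 155]
 [169 187 186 185 184 185 185 185 185 185 184 184 184 184 167]
 [177 185 184 185 184 184 185 184 183 183 184 183 183 183 168]
 [169 185 185 
[... 1374 characters left out ...]
126 116 119 140]
 [167 169 170 173 169 169 164 161 156 148 141 131 121 114 122 138]
 [169 170 171 171 169 167 163 159 153 147 138 128 117 118 127 140]
 [171 171 171 170 168 165 162 155 150 141 133 122 116 122 134 143]
 [174 171 170 167 165 161 159 152 147 137 128 118 117 128 140 144]
 [174 171 167 166 164 160 155 148 142 133 124 115 118 134 143 145]]
green scene [430 251   4  23  48] [431.6 259.9]
green scene [482 384  32  16 232] [498.7 393.4]
pivot [613.7 304.   79. ]
pivot [611.6 298.2  95. ]
pivot tri (array([614.2, 305.6,  77.1]), np.float64(0.7990668163249709))
knobtop tri (array([514.5, 320.9, 117.9]), np.float64(3.157217323009573))
knobtop z119 [515.3 319.  119. ] [514.1 322.2 119. ]
```

Run:
```python
from h import *
np.set_printoptions(precision=1,suppress=True)
r={}
for n,box,th in [("top",(376,194,404,224),158),("scene",(282,118,308,140),198)]:
    im=cv2.imread(f"pics/{n}0.png").astype(int);x0,y0,x1,y1=box;c=im[y0:y1,x0:x1]
    f=(c[...,2]-np.maximum(c[...,0],c[...,1])).astype(np.float32)*((c[...,1]<110)); f=np.clip(c[...,2],0,th*1)*1.0; 
    v=np.where((c[...,1]<90),c[...,2],0).astype(np.float32)
    k=8;b=cv2.resize(v,None,fx=k,fy=k,interpolation=cv2.INTER_LINEAR);m=(b>th).astype(np.uint8)
    cs,_=cv2.findContours(m,cv2.RETR_EXTERNAL,cv2.CHAIN_APPROX_NONE);q=max(cs,key=cv2.contourArea);e=cv2.fitEllipse(cv2.convexHull(q))
    r[n]=((e[0][0]+.5)/k-.5+x0,(e[0][1]+.5)/k-.5+y0);print(n,r[n],np.array(e[1])/k,e[2])
top,e=tri(r["top"],r["scene"]);print("red cap top",top,e)
a=np.array([-.408*np.cos(-.118),-.408*np.sin(-.118),.913])
print("center",top-72.5*a,"grip+45",top-27.5*a,"+52",top-20.5*a)
ctr=np.array([540,-178,150.]);ex=np.array([np.cos(-.118),np.sin(-.118),0]);ey=np.array([-ex[1],ex[0],0])
xp=ex*.913+np.array([0,0,.408]);g=top-ctr;print("cap top in carton axes",g@xp,g@ey,g@a)
# expected lateral: divider 2 -> wall face at 2, +18 =20; height 19
# pointer
im=cv2.imread("pics/top0.png").astype(int)
W=[]
for n in("top","scene"):
    im=cv2.imread(f"pics/{n}0.png").astype(int)
    g=(im[...,1]-np.maximum(im[...,0],im[...,2]))
    x0,y0,x1,y1=(205,205,230,236) if n=="top" else (424,245,440,280)
    ys,xs=np.nonzero(g[y0:y1,x0:x1]>15); w=g[ys+y0,xs+x0].astype(float)
    pts=np.array([onz(n,(x+x0,y+y0),61)[:2] for x,y in zip(xs,ys)])
    m=(pts*w[:,None]).sum(0)/w.sum();cov=((pts-m).T*w)@(pts-m)/w.sum();L,V=np.linalg.eigh(cov);d=V[:,1]*(-np.sign(V[0,1]))
    s=(pts-m)@d;print(n,"pointer mean",m,"dir",d,"ang",np.degrees(np.arctan2(d[1],d[0])),"ext",s.min(),s.max(),"pivot est",m-d*(101-(s.min()+s.max())/2*-1*0) )
    far=m+d*s.max();print(" pivot from far end",far-132*d," near",m+d*s.min()-70*d)
```

```text
top (388.9383535385132, 209.7803077697754) [14.2 14.5] 68.61912536621094
scene (294.63399028778076, 129.02866649627686) [ 7.2 12.8] 109.6690673828125
red cap top [ 552.6 -178.5  174.2] 1.3857306957659283
center [ 582. -182.  108.] grip+45 [ 563.7 -179.8  149.1] +52 [ 560.9 -179.5  155.4]
cap top in carton axes 21.31941060052915 0.9682580251530205 16.94118127011502
top pointer mean [524.9 249.1] dir [-0.8 -0.5] ang -148.11928714132233 ext -35.50541388769125 26.62951352884793 pivot est [610.7 302.4]
 pivot from far end [614.4 304.7]  near [614.5 304.8]
scene pointer mean [523.8 250.2] dir [-0.8 -0.5] ang -147.8362685204926 ext -34.88348046413896 27.53567093127491 pivot est [609.3 304. ]
 pivot from far end [612.2 305.8]  near [612.6 306. ]
```

```bash
python3 -m creep '[[1.2,4,0.5,-1.6],[1.2,4,0.5,-1.6],[1.2,4,0.5,-1.6],[1.2,4,0.5,-1.6],[1.2,4,0.5,-1.6],[1.2,4,0.5,-1.6],[1.2,4,0.5,-1.6],[1.2,4,0.5,-1.6],[1.2,4,0.5,-1.6],[1.2,4,0.5,-1.6],[1.2,4,0,-1.6],[1.2,4,0,-1.6],[1.2,4,0,-1.6],[1.2,4,0,-1.6],[1.2,4,0,-1.6],[1.2,4,0,-1.6],[1.2,4,0,-1.6],[1.2,4,0,-1.6],[1.2,4,0,-1.6],[1.2,4,0,-1.6]]' 0
```

```text
clock: 2.1
ee_pos: [489.2, 228.1, 276.4]
tool_rot: [-0.652, 0.758, -0.0, -0.0]
contact_force: [0.8, -0.4, 0.1]
opening: 1.002
```

```bash
cat >> h.py <<'E'
from scipy.spatial.transform import Rotation as Ro
def st():
    s=read_state();x=Ro.from_quat(s["tool_rot"]).as_matrix()
    j=np.degrees(np.arctan2(x[1,0],x[0,0]))
    print("t %.2f tcp %s jaw %.1f tilt %.2f F %s open %.3f"%(s["clock"],np.round(s["ee_pos"],1),j%180,np.degrees(np.arccos(-x[2,2])),np.round(s["contact_force"],1),s["opening"]),"qd",np.abs(s["qd"]).max().round(3))
    return s
E
python3 -c "
from h import *
st()"
```

```text
t 2.10 tcp [489.2 228.1 276.4] jaw 81.4 tilt 0.04 F [ 0.8 -0.4  0.1] open 1.002 qd 1.02
```

```bash
python3 -m creep '[[0.9,3.2,0,0],[0.9,3.2,0,0],[0.8,3,-2,0],[0,0,-4,0],[0,0,-4,0],[0,0,-3.6,0],[0,0,-3,0],[0,0,-2.2,0],[0,0,0,0],[0,0,0,0]]' 0
python3 - <<'E'
from h import *
st()
for n in("top","scene"):
    im=camera(n); cv2.imwrite(f"pics/{n}1.png",im[:,:,::-1])
a=cv2.imread("pics/top1.png")[140:280,130:290];b=cv2.imread("pics/scene1.png")[200:340,360:520]
cv2.imwrite("pics/c1.png",cv2.resize(np.hstack([a,b]),None,fx=2.5,fy=2.5,interpolation=cv2.INTER_CUBIC))
E
```

```text
clock: 3.1
ee_pos: [514.9, 320.8, 88.9]
tool_rot: [-0.653, 0.758, 0.0, -0.0]
contact_force: [-0.1, 0.5, 0.7]
opening: 1.001
t 3.10 tcp [514.9 320.8  88.9] jaw 81.5 tilt 0.04 F [-0.1  0.5  0.7] open 1.001 qd 0.025
```

View pics/c1.png

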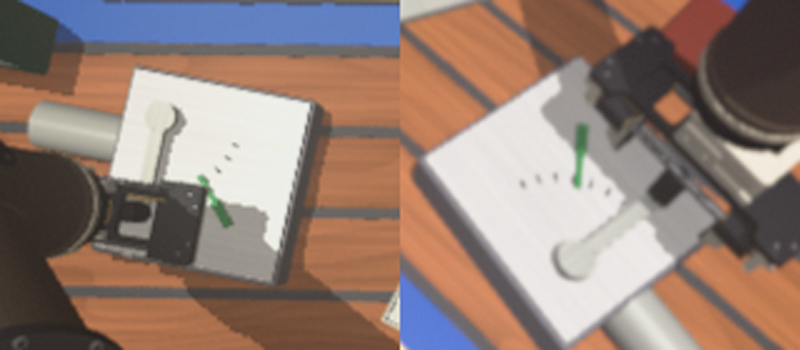

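The knob (crop pixel ~(135,210) left, ~(663,185) right) sits between the open fingers. I'll grip it lightly.

```bash
python3 -m creep '[[0,0,0,0],[0,0,0,0],[0,0,0,0],[0,0,0,0],[0,0,0,0],[0,0,0,0],[0,0,0,0],[0,0,0,0]]' 255 10
python3 - <<'E'
from h import *
s=st()
p=np.array([613.5,305]);e=np.array([514.9,320.8])
a0=np.degrees(np.arctan2(*(e-p)[::-1]))%360;print(a0,np.linalg.norm(e-p))
a=np.linspace(a0,212,11);X=p+100*np.stack([np.cos(np.radians(a)),np.sin(np.radians(a))],1);X[0]=e
print(np.round(np.diff(X,axis=0)/10,2),np.diff(a)[0])
E
```

```text
clock: 4.0
ee_pos: [515.0, 320.7, 88.7]
tool_rot: [-0.653, 0.758, 0.0, -0.0]
contact_force: [-0.6, 0.2, -0.5]
opening: 0.356
t 4.00 tcp [515.  320.7  88.7] jaw 81.5 tilt 0.01 F [-0.6  0.2 -0.5] open 0.356 qd 0.001
170.89612547334647 99.857899036581
[[-0.1  -0.71]
 [-0.04 -0.72]
 [ 0.01 -0.72]
 [ 0.07 -0.71]
 [ 0.12 -0.71]
 [ 0.17 -0.7 ]
 [ 0.22 -0.68]
 [ 0.27 -0.67]
 [ 0.31 -0.65]
 [ 0.36 -0.62]] 4.11038745266535
```

```bash
python3 -m creep '[[0,0,0,0],[0,0,0,0]]' 255 10
python3 - <<'E'
from h import *
st()
for n in("top","scene"):
    im=camera(n); cv2.imwrite(f"pics/{n}2.png",im[:,:,::-1])
a=cv2.imread("pics/top2.png")[190:260,150:230];b=cv2.imread("pics/scene2.png")[210:280,430:510]
cv2.imwrite("pics/c2.png",cv2.resize(np.hstack([a,b]),None,fx=5,fy=5,interpolation=cv2.INTER_CUBIC))
E
```

```text
clock: 4.2
ee_pos: [514.8, 321.1, 88.8]
tool_rot: [-0.653, 0.758, 0.0, 0.0]
contact_force: [-0.6, 1.4, 0.6]
opening: 0.236
t 4.20 tcp [514.8 321.1  88.8] jaw 81.5 tilt 0.02 F [-0.6  1.4  0.6] open 0.236 qd 0.001
```

View pics/c2.png

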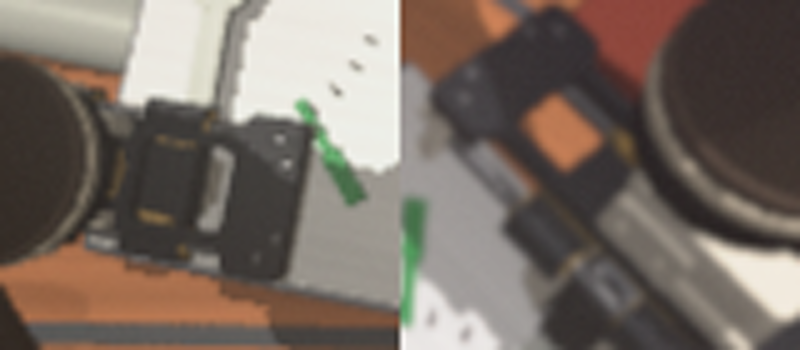

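Gripped (21.7 mm ≈ the 22 mm knob). Now I'll swing it along the arc.

```bash
python3 -m creep '[[-0.1,-0.71,0,4.1],[-0.04,-0.72,0,4.1],[0.01,-0.72,0,4.1],[0.07,-0.71,0,4.1],[0.12,-0.71,0,4.1],[0.17,-0.7,0,4.1],[0.22,-0.68,0,4.1],[0.27,-0.67,0,4.1],[0.31,-0.65,0,4.1],[0.36,-0.62,0,4.1],[0,0,0,0],[0,0,0,0],[0,0,0,0]]'
python3 - <<'E'
from h import *
s=st();p=np.array([613.5,305]);d=s["ee_pos"][:2]-p;print(np.degrees(np.arctan2(d[1],d[0]))%360,np.linalg.norm(d))
E
```

```text
clock: 5.6
ee_pos: [530.6, 251.9, 88.8]
tool_rot: [0.876, -0.482, 0.001, -0.001]
contact_force: [5.9, 2.5, -5.2]
opening: 0.233
t 5.60 tcp [530.6 251.9  88.8] jaw 122.4 tilt 0.16 F [ 5.9  2.5 -5.2] open 0.233 qd 0.003
212.6317828669427 98.41035355536833
```

```bash
python3 -m creep '[[0,0,0,0],[0,0,0,0],[0,0,0,0],[0,0,0,0],[0,0,0,0],[0,0,0,0],[0,0,2,0],[0,0,4,0],[0,0,4,0],[0,0,4,0],[-1,-4,2,0],[-1,-4,0,0],[-1,-4,0,0],[-1,-4,0,0],[-1,-4,0,0],[0,0,0,0]]' 0
python3 - <<'E'
from h import *
st()
for n in("top","scene"):
    im=camera(n); cv2.imwrite(f"pics/{n}3.png",im[:,:,::-1])
a=cv2.imread("pics/top3.png")[150:270,140:280];b=cv2.imread("pics/scene3.png")[215:335,360:500]
cv2.imwrite("pics/c3.png",cv2.resize(np.hstack([a,b]),None,fx=2.85,fy=2.85,interpolation=cv2.INTER_CUBIC))
E
```

```text
clock: 7.2
ee_pos: [477.8, 45.5, 248.3]
tool_rot: [0.875, -0.485, 0.0, 0.002]
contact_force: [-0.5, -0.5, 0.7]
opening: 1.0
t 7.20 tcp [477.8  45.5 248.3] jaw 122.0 tilt 0.23 F [-0.5 -0.5  0.7] open 1.000 qd 0.088
```

View pics/c3.png

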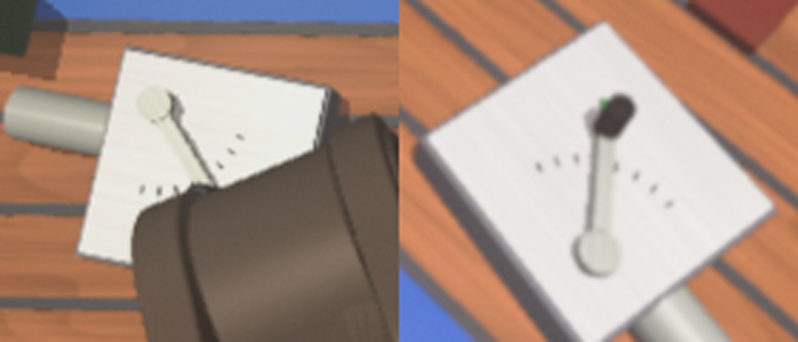

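Run:
```python
from h import *
np.set_printoptions(precision=1,suppress=True)
k=onz("scene",(438.2,251.8),119);print("knob",k,np.degrees(np.arctan2(k[1]-305,k[0]-613.5))%360)
t=lambda x,y:((x+.5)/4-.5+275,(y+.5)/4-.5+155);s=lambda x,y:((x+.5)/4-.5+215,(y+.5)/4-.5+60)
T=[onz("top",t(*p),12) for p in [(120,280),(289,370),(203,540),(34,453)]];print(np.array(T),"centre",np.mean(T,0))
S=[onz("scene",s(*p),12) for p in [(750,545),(680,398),(578,594)]];print(np.array(S))
e=T[1]-T[0];print(np.degrees(np.arctan2(e[1],e[0])),np.linalg.norm(e))
j=onz("top",(382.5,292),70);print("jar",j)
st()
```

```text
knob [530.1 252.3 119. ] 212.2992911884814
[[520.9  21.7  12. ]
 [462.3 -93.1  12. ]
 [348.9 -37.   12. ]
 [404.2  77.2  12. ]] centre [434.1  -7.8  12. ]
[[407.5  81.1  12. ]
 [346.8 -32.9  12. ]
 [519.4  27.8  12. ]]
-117.04734899471849 129.00697742706714
jar [ 353.9 -180.1   70. ]
t 7.30 tcp [478.9  50.9 248.9] jaw 122.3 tilt 0.03 F [ 0.   0.8 -0.5] open 1.002 qd 0.041
```

```bash
python3 -m creep '[[1.1,-2.9,0,-4.9],[1.1,-2.9,0,-4.9],[1.1,-2.9,0,-4.9],[1.1,-2.9,0,-4.9],[1.1,-2.9,0,-4.9],[1,-2.9,0,-4.9],[1,-2.9,0,-4.9],[1,-2.8,0,-4.8],[0,0,0,0],[0,0,0,0],[0,0,0,0]]' 116
python3 - <<'E'
from h import *
st()
for n in("top","scene"):
    im=camera(n); cv2.imwrite(f"pics/{n}4.png",im[:,:,::-1])
a=cv2.imread("pics/top4.png")[150:270,140:280];b=cv2.imread("pics/scene4.png")[75:195,215:355]
cv2.imwrite("pics/c4.png",cv2.resize(np.hstack([a,b]),None,fx=2.85,fy=2.85,interpolation=cv2.INTER_CUBIC))
E
```

```text
clock: 8.4
ee_pos: [564.3, -176.7, 248.7]
tool_rot: [-0.667, 0.745, 0.0, 0.0]
contact_force: [0.0, 0.0, -1.0]
opening: 0.544
t 8.40 tcp [ 564.3 -176.7  248.7] jaw 83.6 tilt 0.06 F [ 0.  0. -1.] open 0.544 qd 0.009
```

View pics/c4.png

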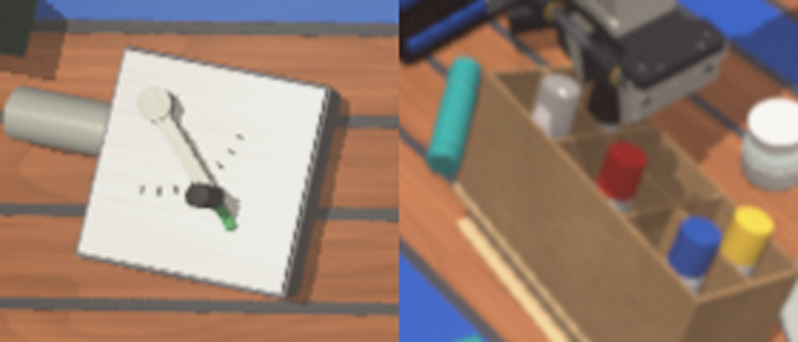

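```bash
python3 -m creep '[[0,-0.3,-2,0],[0,0,-2.5,0],[0,0,-2,0],[0,0,-1,0],[0,0,-1,0],[0,0,-1,0],[0,0,0,0]]' 116
python3 - <<'E'
from h import *
st()
im={}
for n in("top","scene"):
    im=camera(n); cv2.imwrite(f"pics/{n}5.png",im[:,:,::-1])
a=cv2.imread("pics/top5.png")[150:270,330:470];b=cv2.imread("pics/scene5.png")[75:195,215:355]
cv2.imwrite("pics/c5.png",cv2.resize(np.hstack([a,b]),None,fx=2.85,fy=2.85,interpolation=cv2.INTER_CUBIC))
E
```

```text
clock: 9.2
ee_pos: [563.4, -182.0, 152.8]
tool_rot: [-0.665, 0.747, 0.001, -0.0]
contact_force: [0.2, -0.4, -0.1]
opening: 0.551
t 9.20 tcp [ 563.4 -182.   152.8] jaw 83.4 tilt 0.08 F [ 0.2 -0.4 -0.1] open 0.551 qd 0.022
```

View pics/c5.png

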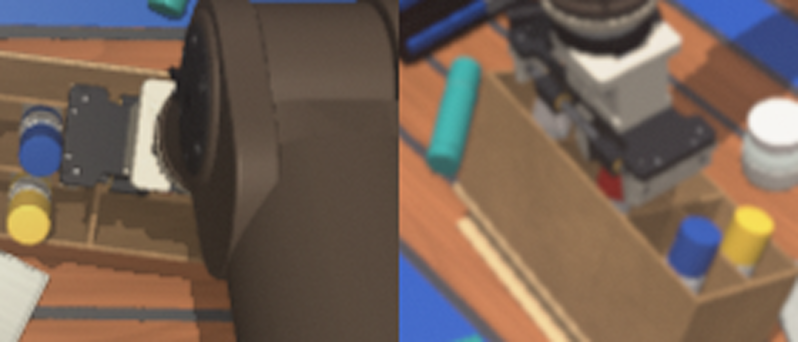

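```bash
python3 -m creep '[[0,0.2,-0.6,0],[0,0,-0.6,0],[0,0,-0.5,0],[0,0,0,0],[0,0,0,0]]' 116; python3 -c "
from h import *
st()"
```

```text
clock: 9.8
ee_pos: [563.8, -180.1, 136.6]
tool_rot: [-0.665, 0.747, 0.0, -0.0]
contact_force: [-0.1, -0.2, -0.3]
opening: 0.549
t 9.80 tcp [ 563.8 -180.1  136.6] jaw 83.4 tilt 0.02 F [-0.1 -0.2 -0.3] open 0.549 qd 0.006
```

No contact; now close.

```bash
python3 -m creep '[[0,0,0,0],[0,0,0,0],[0,0,0,0],[0,0,0,0],[0,0,0,0],[0,0,0,0],[0,0,0,0]]' 255 25; python3 -c "
from h import *
st()"
```

```text
clock: 10.5
ee_pos: [564.1, -180.1, 136.9]
tool_rot: [-0.665, 0.747, -0.0, 0.0]
contact_force: [0.5, 0.4, 2.0]
opening: 0.386
t 10.50 tcp [ 564.1 -180.1  136.9] jaw 83.4 tilt 0.02 F [0.5 0.4 2. ] open 0.386 qd 0.001
```

```bash
python3 -m creep '[[-0.1,0.02,0.4,0],[-0.2,0.02,0.46,0],[-0.4,0.05,0.91,0],[-0.4,0.05,0.91,0],[-0.4,0.05,0.91,0],[0,0,0,0]]'; python3 -c "
from h import *
st()"
```

```text
clock: 11.1
ee_pos: [549.1, -178.4, 174.5]
tool_rot: [-0.665, 0.747, -0.001, 0.0]
contact_force: [0.5, -0.5, -0.4]
opening: 0.387
t 11.10 tcp [ 549.1 -178.4  174.5] jaw 83.4 tilt 0.13 F [ 0.5 -0.5 -0.4] open 0.387 qd 0.025
```

```bash
python3 -m creep '[[-0.6,0.07,1.37,0],[-0.6,0.07,1.37,0],[-0.6,0.07,1.37,0],[-0.6,0.07,1.37,0],[-0.6,0.07,1.37,0],[-0.6,0.07,1.37,0],[-0.6,0.07,1.37,0],[-0.6,0.07,1.37,0],[0,0,2,0],[0,0,2,0],[0,0,0,0],[0,0,0,0]]'
python3 - <<'E'
from h import *
st()
for n in("top","scene"):
    im=camera(n); cv2.imwrite(f"pics/{n}6.png",im[:,:,::-1])
a=cv2.imread("pics/top6.png")[150:300,330:500];b=cv2.imread("pics/scene6.png")[45:195,215:385]
cv2.imwrite("pics/c6.png",cv2.resize(np.hstack([a,b]),None,fx=2.35,fy=2.35,interpolation=cv2.INTER_CUBIC))
E
```

```text
clock: 12.3
ee_pos: [500.7, -172.7, 322.3]
tool_rot: [-0.665, 0.747, -0.0, 0.0]
contact_force: [0.1, -0.2, -1.7]
opening: 0.389
t 12.30 tcp [ 500.7 -172.7  322.3] jaw 83.4 tilt 0.02 F [ 0.1 -0.2 -1.7] open 0.389 qd 0.026
```

View pics/c6.png

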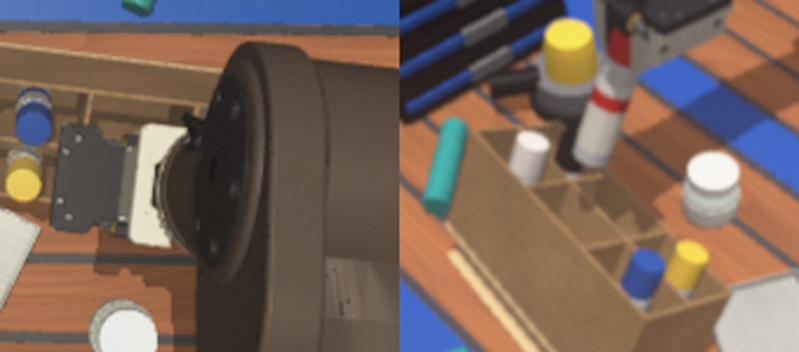

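```bash
python3 -m creep '[[-1.1,2.1,0,0],[-1.1,2.1,0,0],[-1.1,2.1,0,0],[-1.1,2.1,0,0],[-1.1,2.1,0,0],[-1.2,2.2,0,0],[-1.2,2.2,0,0],[-1.2,2.2,0,0],[0,0,-3,0],[0,0,-3.5,0],[0,0,-3.5,0],[0,0,-3.5,0],[0,0,-3,0],[0,0,-2,0],[0,0,0,0],[0,0,0,0]]'
python3 - <<'E'
from h import *
np.set_printoptions(precision=1,suppress=True)
s=st()
g=s["ee_pos"]+[0,0,19]
for th in(0,.2,.42):
    a=np.array([-np.sin(th)*.993,np.sin(th)*.118,np.cos(th)]);print(th,[ [proj(n,g-122*a),proj(n,g+22*a)] for n in("scene","top")])
for n in("top","scene"):
    im=camera(n); cv2.imwrite(f"pics/{n}7.png",im[:,:,::-1])
a=cv2.imread("pics/top7.png")[200:300,260:380];b=cv2.imread("pics/scene7.png")[110:230,310:430]
cv2.imwrite("pics/c7.png",cv2.resize(b,None,fx=5,fy=5,interpolation=cv2.INTER_CUBIC))
E
```

```text
clock: 14.0
ee_pos: [409.6, -1.3, 137.4]
tool_rot: [-0.665, 0.747, 0.0, -0.0]
contact_force: [0.4, 0.2, -1.0]
opening: 0.387
t 14.00 tcp [409.6  -1.3 137.4] jaw 83.4 tilt 0.05 F [ 0.4  0.2 -1. ] open 0.387 qd 0.024
0 [[array([379.7, 173.2]), array([388.7, 137.7])], [array([312.1, 267. ]), array([309.7, 272.4])]]
0.2 [[array([373.1, 177. ]), array([390., 137.])], [array([313.3, 257.8]), array([309.4, 274.4])]]
0.42 [[array([366.2, 179.9]), array([391.3, 136.5])], [array([314.5, 248.2]), array([309.2, 276.4])]]
```

View pics/c7.png

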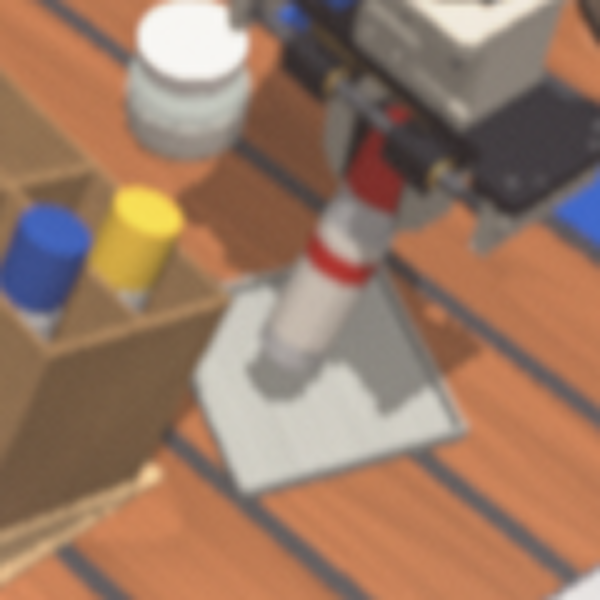

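```bash
python3 -m creep '[[0,0,-1,0],[0,0,-1,0],[0,0,-0.6,0],[0,0,0,0],[0,0,0,0]]' - 25; python3 -m creep '[[0,0,0,0],[0,0,0,0],[0,0,0,0]]' - 8;  python3 -m creep '[[0,0,0,0],[0,0,0,0],[0,0,0,0],[0,0,0,0],[0,0,0,0]]' - 4
python3 - <<'E'
from h import *
np.set_printoptions(precision=1,suppress=True)
s=st()
g=s["ee_pos"]+[0,0,19]
for th in(0,.2,.42):
    a=np.array([-np.sin(th)*.993,np.sin(th)*.118,np.cos(th)]);print(th,[ [proj(n,g-122*a),proj(n,g+22*a)] for n in("scene",)])
im=camera("scene"); cv2.imwrite(f"pics/scene8.png",im[:,:,::-1])
b=im[110:230,310:430,::-1]
cv2.imwrite("pics/c8.png",cv2.resize(b,None,fx=5,fy=5,interpolation=cv2.INTER_CUBIC))
E
```

```text
clock: 14.6
ee_pos: [409.7, -1.6, 111.1]
tool_rot: [-0.665, 0.747, 0.0, -0.0]
contact_force: [-0.1, -0.0, -2.0]
opening: 0.384
clock: 14.9
ee_pos: [410.0, -1.7, 111.4]
tool_rot: [-0.665, 0.747, -0.0, 0.0]
contact_force: [-0.1, 0.4, -1.4]
opening: 0.392
clock: 15.4
ee_pos: [409.9, -1.7, 111.2]
tool_rot: [-0.665, 0.747, -0.0, -0.0]
contact_force: [-0.6, -1.2, -1.9]
opening: 0.391
t 15.40 tcp [409.9  -1.7 111.2] jaw 83.4 tilt 0.00 F [-0.6 -1.2 -1.9] open 0.391 qd 0.003
0 [[array([378.1, 178.8]), array([386.7, 144.8])]]
0.2 [[array([371.6, 182.5]), array([388. , 144.1])]]
0.42 [[array([364.9, 185.5]), array([389.3, 143.7])]]
```

View pics/c8.png

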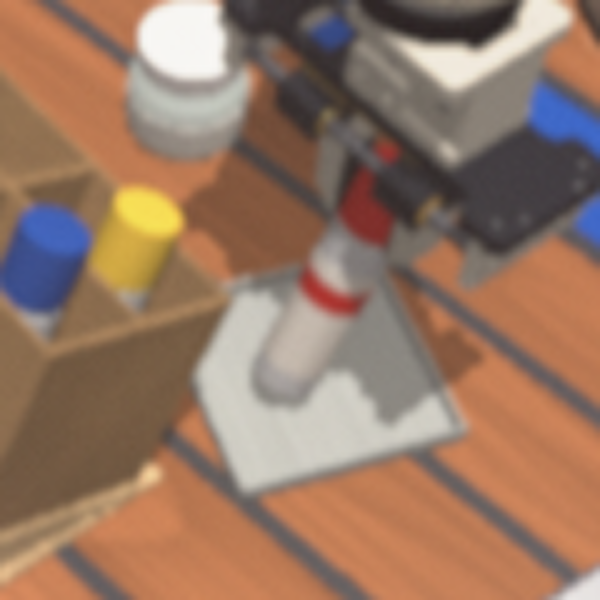

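```bash
python3 -m creep '[[0,0,-0.25,0],[0,0,-0.25,0],[0,0,0,0]]' - 6; for i in 1 2; do python3 -c "
from h import *
st()"; done; python3 -m creep '[[0,0,-0.15,0],[0,0,0,0]]'; python3 -m creep '[[0,0,-0.15,0],[0,0,0,0]]'
```

```text
clock: 15.75
ee_pos: [409.6, -1.7, 105.8]
tool_rot: [-0.665, 0.747, 0.0, -0.0]
contact_force: [-0.2, -0.3, -2.4]
opening: 0.388
t 15.75 tcp [409.6  -1.7 105.8] jaw 83.4 tilt 0.04 F [-0.2 -0.3 -2.4] open 0.388 qd 0.009
t 15.75 tcp [409.6  -1.7 105.8] jaw 83.4 tilt 0.04 F [-0.2 -0.3 -2.4] open 0.388 qd 0.009
clock: 15.95
ee_pos: [409.8, -1.7, 104.6]
tool_rot: [-0.665, 0.747, 0.0, -0.0]
contact_force: [-0.5, 0.6, -1.1]
opening: 0.391
clock: 16.15
ee_pos: [409.9, -1.6, 103.2]
tool_rot: [-0.665, 0.747, -0.0, -0.0]
contact_force: [-0.4, 0.4, -1.0]
opening: 0.388
```

```bash
python3 -m creep '[[0,0,-0.15,0],[0,0,0,0]]'; python3 -m creep '[[0,0,-0.15,0],[0,0,0,0]]'
python3 - <<'E'
from h import *
st()
im=camera("scene"); cv2.imwrite(f"pics/scene9.png",im[:,:,::-1])
b=im[110:230,310:430,::-1]
cv2.imwrite("pics/c9.png",cv2.resize(b,None,fx=5,fy=5,interpolation=cv2.INTER_CUBIC))
E
```

```text
clock: 16.35
ee_pos: [410.1, -1.5, 102.0]
tool_rot: [-0.665, 0.747, -0.0, 0.0]
contact_force: [-1.9, 0.7, 4.7]
opening: 0.39
clock: 16.55
ee_pos: [410.2, -1.5, 100.6]
tool_rot: [-0.665, 0.747, -0.0, 0.0]
contact_force: [-1.7, 0.3, 6.4]
opening: 0.389
t 16.55 tcp [410.2  -1.5 100.6] jaw 83.4 tilt 0.04 F [-1.7  0.3  6.4] open 0.389 qd 0.002
```

View pics/c9.png

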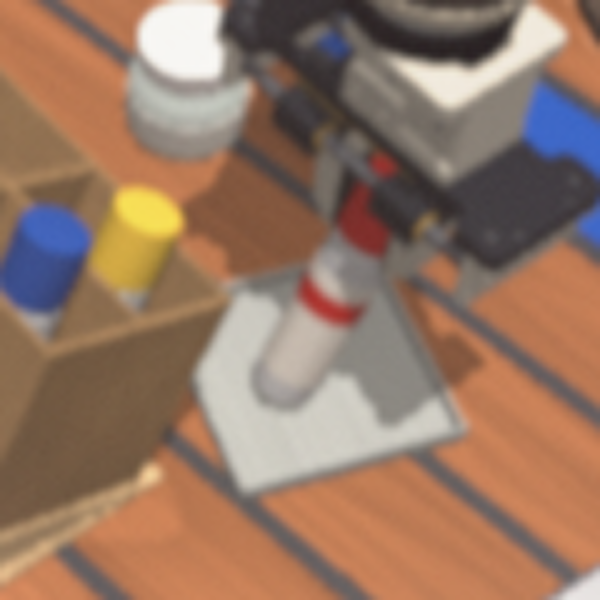

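```bash
python3 -m creep '[[0.3,-0.03,0.08,0],[0.3,-0.04,0.08,0],[0.3,-0.03,0.07,0],[0.3,-0.04,0.07,0],[0,0,0,0]]'
python3 - <<'E'
from h import *
st()
im=camera("scene"); cv2.imwrite(f"pics/scene10.png",im[:,:,::-1])
b=im[110:230,310:430,::-1]
cv2.imwrite("pics/c10.png",cv2.resize(b,None,fx=5,fy=5,interpolation=cv2.INTER_CUBIC))
E
```

```text
clock: 17.1
ee_pos: [422.5, -3.1, 103.3]
tool_rot: [-0.665, 0.747, -0.0, 0.0]
contact_force: [-1.3, 0.0, 0.4]
opening: 0.392
t 17.10 tcp [422.5  -3.1 103.3] jaw 83.4 tilt 0.03 F [-1.3  0.   0.4] open 0.392 qd 0.011
```

View pics/c10.png

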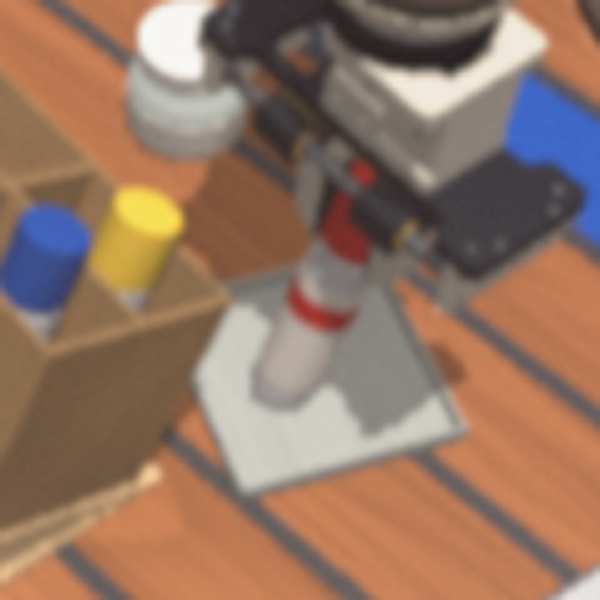

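```bash
python3 -m creep '[[0.3,-0.03,0.03,0],[0.3,-0.04,0.03,0],[0.3,-0.03,0.02,0],[0.3,-0.04,0.02,0],[0,0,0,0]]'; python3 -m creep '[[0.3,-0.04,0,0],[0.3,-0.03,0,0],[0.3,-0.04,0,0],[0,0,0,0]]'
python3 - <<'E'
from h import *
st()
im=camera("scene"); cv2.imwrite(f"pics/scene11.png",im[:,:,::-1])
b=im[110:230,310:430,::-1]
cv2.imwrite("pics/c11.png",cv2.resize(b,None,fx=5,fy=5,interpolation=cv2.INTER_CUBIC))
E
```

```text
clock: 17.65
ee_pos: [434.5, -4.5, 104.3]
tool_rot: [-0.665, 0.747, -0.0, 0.0]
contact_force: [-0.7, 0.2, 2.7]
opening: 0.388
clock: 18.05
ee_pos: [443.4, -5.6, 104.2]
tool_rot: [-0.665, 0.747, -0.0, 0.0]
contact_force: [-1.0, 0.4, 2.0]
opening: 0.389
t 18.05 tcp [443.4  -5.6 104.2] jaw 83.4 tilt 0.02 F [-1.   0.4  2. ] open 0.389 qd 0.01
```

View pics/c11.png

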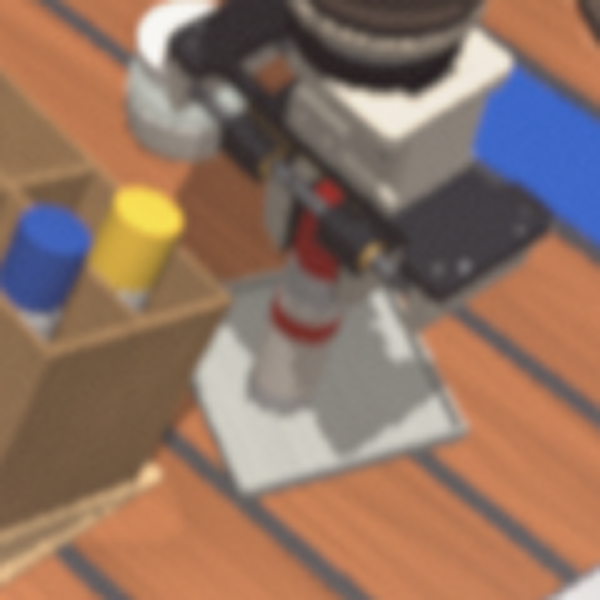

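```bash
python3 -m creep '[[0.3,-0.04,0,0],[0.3,-0.03,0,0],[0.3,-0.04,0,0],[0,0,0,0]]'; python3 -m creep '[[0.2,-0.02,-0.03,0],[0.2,-0.02,-0.03,0],[0,0,0,0]]'
python3 - <<'E'
from h import *
st()
im=camera("scene"); cv2.imwrite(f"pics/scene12.png",im[:,:,::-1])
b=im[110:230,310:430,::-1]
cv2.imwrite("pics/c12.png",cv2.resize(b,None,fx=5,fy=5,interpolation=cv2.INTER_CUBIC))
E
```

```text
clock: 18.5
ee_pos: [452.2, -6.8, 104.1]
tool_rot: [-0.665, 0.747, 0.0, 0.0]
contact_force: [-0.4, -0.0, -1.3]
opening: 0.388
clock: 18.8
ee_pos: [456.2, -7.1, 103.7]
tool_rot: [-0.665, 0.747, -0.0, 0.0]
contact_force: [0.1, -0.5, 1.8]
opening: 0.391
t 18.80 tcp [456.2  -7.1 103.7] jaw 83.4 tilt 0.01 F [ 0.1 -0.5  1.8] open 0.391 qd 0.005
```

View pics/c12.png

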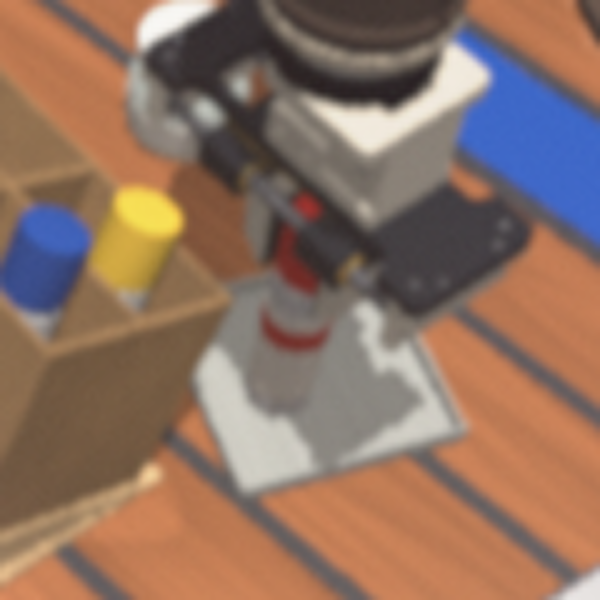

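```bash
python3 -m creep '[[0.2,-0.02,-0.05,0],[0,0,-0.05,0],[0,0,-0.05,0],[0,0,0,0]]' - 5
python3 - <<'E'
from h import *
st()
im=camera("scene"); cv2.imwrite(f"pics/scene13.png",im[:,:,::-1])
b=im[140:210,340:410,::-1]
cv2.imwrite("pics/c13.png",cv2.resize(b,None,fx=8,fy=8,interpolation=cv2.INTER_CUBIC))
E
```

```text
clock: 19.25
ee_pos: [458.9, -7.3, 102.6]
tool_rot: [-0.665, 0.747, -0.001, 0.001]
contact_force: [1.3, -0.9, 4.7]
opening: 0.392
t 19.25 tcp [458.9  -7.3 102.6] jaw 83.4 tilt 0.10 F [ 1.3 -0.9  4.7] open 0.392 qd 0.002
```

View pics/c13.png

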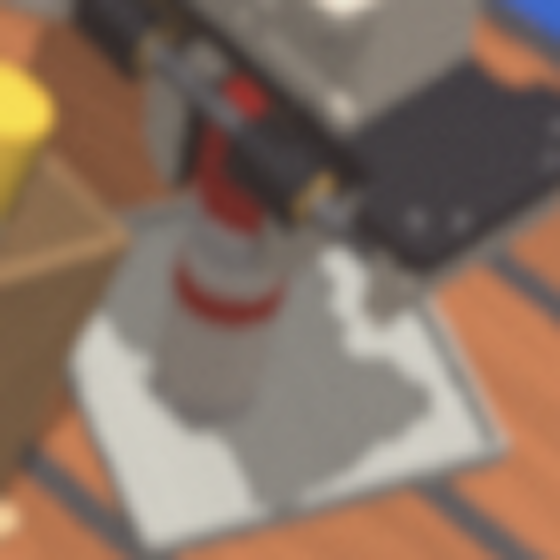

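```bash
python3 -m creep '[[0,0,0.1,0],[0,0,0,0]]' - 3; python3 -m creep '[[0,0,0,0],[0,0,0,0],[0,0,0,0],[0,0,0,0],[0,0,0,0]]' 100
python3 - <<'E'
from h import *
st()
im=camera("scene"); cv2.imwrite(f"pics/scene14.png",im[:,:,::-1])
b=im[140:210,340:410,::-1]
cv2.imwrite("pics/c14.png",cv2.resize(b,None,fx=8,fy=8,interpolation=cv2.INTER_CUBIC))
E
```

```text
clock: 19.5
ee_pos: [457.5, -7.3, 102.9]
tool_rot: [-0.665, 0.747, 0.0, -0.0]
contact_force: [0.1, -0.4, -1.5]
opening: 0.387
clock: 20.0
ee_pos: [457.9, -7.3, 103.1]
tool_rot: [-0.665, 0.747, 0.0, -0.0]
contact_force: [0.2, 0.3, -0.1]
opening: 0.609
t 20.00 tcp [457.9  -7.3 103.1] jaw 83.4 tilt 0.00 F [ 0.2  0.3 -0.1] open 0.609 qd 0.002
```

View pics/c14.png

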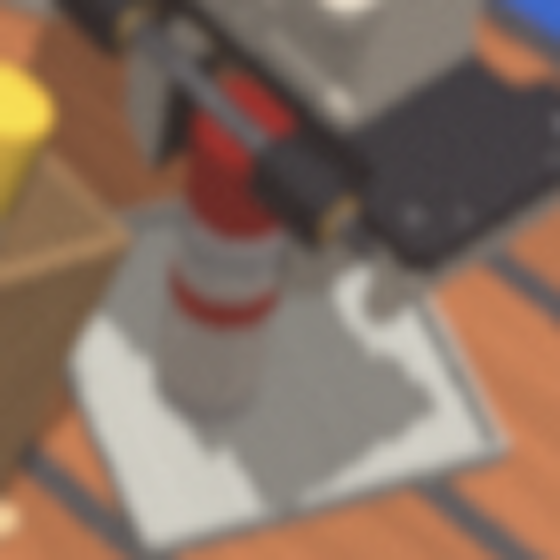

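The can stands free between the open fingers. Next I'll raise straight up, then back the arm away so both cameras see the scene.

```bash
python3 -m creep '[[0,0,0.5,0],[0,0,1,0],[0,0,2,0],[0,0,3,0],[0,0,4,0],[0,0,4,0],[0,0,4,0],[0,0,3,0],[-0.5,4,0,0],[-0.5,4,0,0],[-0.5,4,0,0],[-0.5,4,0,0],[-0.5,4,0,0],[-0.5,4,0,0],[-0.5,4,0,0],[0,3,0,0],[0,0,0,0],[0,0,0,0]]'
python3 - <<'E'
from h import *
st()
for n in("top","scene"):
    im=camera(n); cv2.imwrite(f"pics/{n}15.png",im[:,:,::-1])
E
```

```text
clock: 21.85
ee_pos: [422.5, 303.0, 318.6]
tool_rot: [-0.666, 0.746, 0.0, -0.0]
contact_force: [-0.1, -0.0, 0.1]
opening: 0.606
t 21.85 tcp [422.5 303.  318.6] jaw 83.5 tilt 0.01 F [-0.1 -0.   0.1] open 0.606 qd 0.032
```

View pics/top15.png

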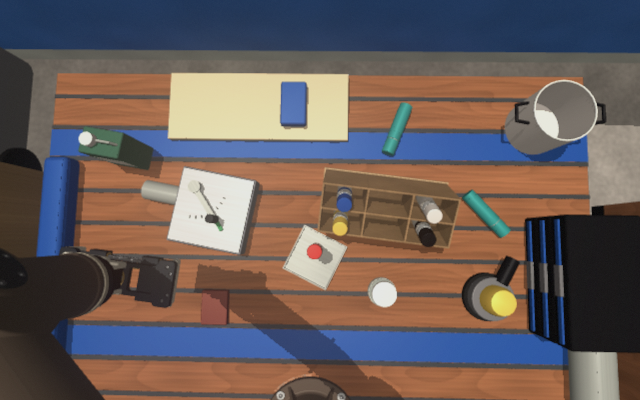

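View pics/scene15.png

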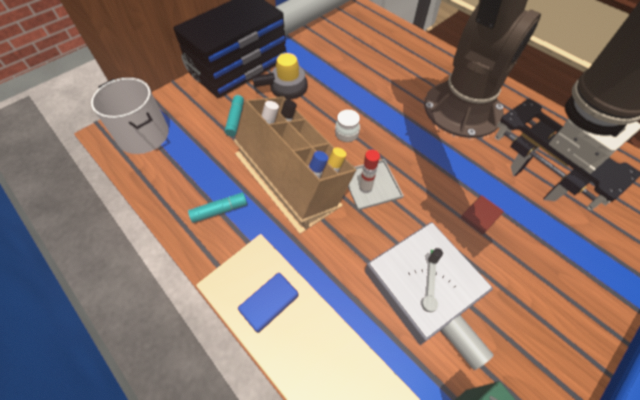

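Run:
```python
from h import *
a=cv2.imread("pics/top15.png")[175:245,180:235];b=cv2.imread("pics/scene15.png")[240:320,405:465]
k=8
cv2.imwrite("pics/k1.png",cv2.resize(a,None,fx=k,fy=k,interpolation=cv2.INTER_CUBIC))
cv2.imwrite("pics/k2.png",cv2.resize(b,None,fx=7,fy=7,interpolation=cv2.INTER_CUBIC))
# lever arm direction from dark knob blob in each view (mid height 99 of visible knob: axis projected z79..119 -> blob centre ~ z 99)
for n,(x0,y0,x1,y1) in [("top",(200,205,225,228)),("scene",(425,243,447,268))]:
    im=cv2.imread(f"pics/{n}15.png").astype(int)[y0:y1,x0:x1]
    m=(im.max(2)<75).astype(np.uint8);N,l,s,c=cv2.connectedComponentsWithStats(m);i=1+s[1:,4].argmax()
    X=onz(n,c[i]+[x0,y0],99);print(n,s[i],c[i]+[x0,y0],X.round(1),np.degrees(np.arctan2(X[1]-305,X[0]-613.5))%360)
# same measure on the start picture as reference (knob was at 171 deg)
```

```text
top [11 11  7  7 37] [214.54054054 219.21621622] [528.5 241.4  99. ] 216.79197855857558
scene [ 5  7 11 12 78] [434.80769231 255.78205128] [531.8 251.4  99. ] 213.24077999478416
```

View pics/k1.png

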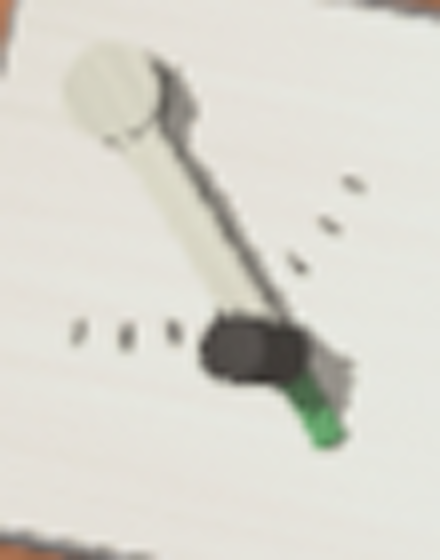

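View pics/k2.png

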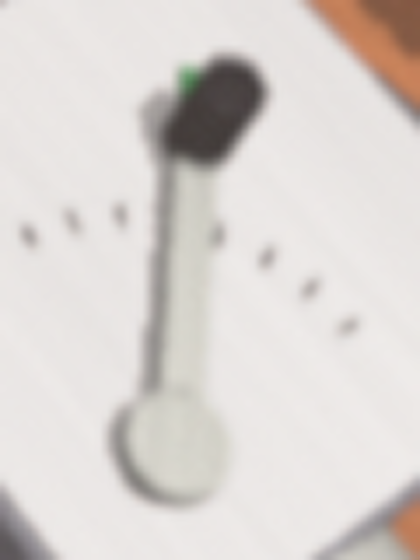

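Run:
```python
from h import *
A=lambda x,y:((x+.5)/8-.5+180,(y+.5)/8-.5+175);B=lambda x,y:((x+.5)/7-.5+405,(y+.5)/7-.5+240)
f=lambda p,q:round(float(np.degrees(np.arctan2(q[1]-p[1],q[0]-p[0]))%360),1)
p=np.array([613.5,305])
for n,u in(("top",A(237,350)),("scene",B(233,88))):
    X=onz(n,u,119);print(n,"knob top",X.round(1),f(p,X),np.hypot(*(X[:2]-p)).round(1))
print("tri",tri(A(237,350),B(233,88)))
im={n:cv2.imread(f"pics/{n}15.png") for n in("top","scene")}
print("arm top",f(onz("top",A(113,88),79),onz("top",A(243,312),79)),"arm scene",f(onz("scene",B(173,445),79),onz("scene",B(194,170),79)))
# pointer visible end (top view): far end centroid
X=onz("top",A(328,432),61);print("pointer tip",X.round(1),f(p,X))
```

```text
top knob top [529.7 248.6 119. ] 213.9 101.0
scene knob top [531.3 252.2 119. ] 212.7 97.7
tri (array([529.33985679, 251.05523492, 114.3137022 ]), np.float64(2.1757368487109896))
arm top 212.3 arm scene 212.8
pointer tip [506.1 236.2  61. ] 212.6
```

```bash
python3 -c "
from rig import *
print(hand_in())"
```

```text
the job is handed in; nothing more can be done
None
```

The lever now lines up with the green pointer, and the red-capped can stands upright in the steel tray. The job was handed in at about 22 s; no verdict was reported.

- **Lever:** I gripped the knob and swung it anticlockwise by about 41°. From the last pictures, the lever arm points at 212.3° (top view) and 212.8° (scene view). The pointer reads 212.0 to 212.6°. The knob top read 213.9° in the top view and 212.7° in the scene view. I put that spread down to hand-picked pixels.
- **Can:** I lifted it out along its compartment and carried it to the tray, still tilted. Loosening the grip did not let it swing upright. I rested its foot edge on the tray floor and tilted it upright about that edge, then eased off and opened the fingers with the can standing. It stands about 25 mm from the tray's centre, well inside the rim.
- **Everything else:** In the last two pictures the other four cans are still in their compartments and the filler jar has not moved. The arm is clear of everything. The highest contact force I read was about 8 N.

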